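Shut the power box and hold its reset button in

TASK

Push the hinged cover of the grey bench power box fully shut, so that its tab snaps in behind the rim. Then take the reset pin (the thin tool with the square handle) out of the wooden tool block, reach it through the hole in the shut cover and push the recessed reset button fully down. Finish while still gripping the pin and holding the button down with it, with the hand itself off the box; leave the nut driver, the spray can and the gear where they are.

Things in the scene. Friction and masses are not known exactly. Their poses are not given: they have to be found in the camera images.
- power_box: grey plastic case, fixed to the bench, open at the top, 150 mm (its x) by 120 mm (its y), 70 mm high, walls 4 mm. Origin: centre of its underside, on the bench; z up. The cover's hinge runs along the top of its -x side (towards the robot, within 0.5 rad); the rim is a springy bar of 8 mm diameter along the inside of the +x wall near its top, its middle 62 mm above the bench, standing 4 mm out of the wall; it gives way outwards when the tab is pushed past it.
- cover (a joint): angle of the cover in rad: 0 fully shut (level, on the case), starts 0.7 to 1.2 open (free edge up), at most 1.4. The hinge is stiff enough that the cover stays where it is left. At about 0.07 rad the tab meets the rim and the cover stops: pressing straight down on it near the free edge with some 8 to 12 N pushes the tab past the rim; keep pressing until the cover is level (0, a hard stop). It then stays shut by itself.
- cover_hinge (a point): middle of the cover's hinge line, at the -x top edge of the case, 71 mm above the bench. Its x axis runs in the plane of the cover from the hinge to the free edge, its y axis along the hinge, its z axis is the cover's outward normal (straight up when shut). The cover is a grey plate 146 mm long (from the hinge to the free edge), 118 mm wide and 4 mm thick, its underside in this point's xy plane. A tab 30 mm wide hangs 16 mm below the underside near the middle of the free edge.
- cover_edge (a point): middle of the free edge of the cover, on its outer (upper) face: 146 mm from the hinge line; 75 mm above the bench when shut. Axes as cover_hinge.
- cover_hole (a point): centre of the round hole through the cover, 14 mm diameter, on the outer face, 65 mm from the hinge line, in the middle of the width. Axes as cover_hinge. When the cover is shut it is 75 mm above the bench, straight over the button.
- reset_button (a joint): travel of the button in m: 0 up, 0.008 fully down (stop); sprung, about 1.5 N to start and 5 N fully down.
- reset_button_top (a point): centre of the top of the white round button, 20 mm diameter, inside the case, straight below the hole when the cover is shut; it faces up, 41 mm above the bench when not pressed (34 mm below the shut cover's upper face), moves down by 8 mm.
- tool_block: wooden block fixed to the bench, 60 mm (its x) by 140 mm (its y) by 70 mm high, with two upright through holes of 16 mm diameter at 40 mm either side of its centre along its y. Origin: centre of its underside. The pin stands in one hole, the nut driver in the other, either way round.
- reset_pin: reset pin standing upright in the block: black square handle, 18 by 18 mm, from 4 to 82 mm above the origin (sides along its x and y), steel collar of 28 mm diameter from 0 to 4 mm that rests on the block's top, and a steel shaft of 6 mm diameter reaching 65 mm below the origin. Origin: centre of the collar's underside; z along the pin towards the handle. About 60 g.
- pin_handle (a point): on the pin's axis in its handle, 45 mm above the collar's underside: a good place to grip. Axes as the pin.
- pin_tip (a point): end of the pin's shaft, 65 mm below the collar's underside. Axes as the pin.
- nut_driver: nut driver standing in the other hole of the block: round black handle of 34 mm diameter, 80 mm tall above the block. Origin: centre of the handle's underside. Leave it alone.
- spray_can: white spray can standing on the bench, 60 mm diameter, 190 mm high. Origin: centre of its underside. Leave it alone.
- gear: steel bevel gear lying on the bench, about 76 mm across its teeth, 26 mm high with its hub. Origin: centre of its underside. Leave it alone.
Not all that is in view belongs to the job. What is shaped like the reset_pin but purple or red is not meant. Of the things that look like the power_box, the larger one is meant.

How it is judged:
On the way, in this order (a step that is already met when the one before it is completed fails the run):
1. the cover is shut with its tab behind the rim (value of joint cover below 0.02 rad), for 0.2 s.
2. with the cover shut, the pin reaches through the hole and holds the button down (value of joint cover below 0.02 rad and value of joint reset_button above 0.0065 m and distance between pin_tip and reset_button_top below 0.014 m and contact force between the fingers and reset_pin above 1 N), for 0.3 s.
At the end, for the whole second after the job is handed in: Cover shut and latched (under 0.02 rad); the pin, gripped in the fingers, stands through its hole, tip within 14 mm of the button centre, holding the button at least 6.5 of 8 mm down with over 1.5 N; hand off the box. Ends holding; all this stays so for the last second (all of step 2 and contact force between reset_pin and power_box above 1.5 N and contact force between each of the arm, the fingers and power_box below 0.5 N); the arm keeps its last pose, push and grip.
It fails at once if the nut driver is pulled out or moved by more than 20 mm (distance of nut_driver from where it was at the start of the episode above 0.02 m).
It fails at once if the spray can is moved by more than 20 mm or knocked over (distance of spray_can from where it was at the start of the episode above 0.02 m or angle between spray_can's own z axis and vertical above 0.3 rad).
It fails at once if the gear is moved by more than 20 mm (distance of gear from where it was at the start of the episode above 0.02 m).
It also fails if it takes over 64 s, if anything falls off the work surface, if the arm or the gripper's body presses on something with over 40 N, if the wrist force passes 120 N, or if a joint passes its speed limit or range.

ROBOT

A 7-joint arm with a two-finger parallel gripper is mounted at the origin on the work surface. World frame = base frame: x ahead of the robot, y to its left, z up, the work surface at z = 0. Lengths are in m, angles in rad, forces in N, time in s.
With the tool pointing down it reaches from about 0.4 to 0.85 m from the base axis. Payload 6.9 kg.
Tool frame: the origin (TCP) lies between the finger pads; the fingertips stand r.tip_reach ahead of it and the grasp point (between the pads) is the TCP (r.tip_reach is the distance from the TCP to the fingertips, in m); z points along the fingers, y is the direction in which the jaws open and shut (so a half turn about z gives the same grasp; the last joint's range is limited). The gripper opens to 85 mm and grips with 20 to 120 N. Pads are 22 mm wide; open, the fingers measure 114 mm over their backs; the gripper's body (76 mm by 85 mm) begins 54 mm behind the grasp point. The pads swing forward as they close: fully open they stand 13 mm farther back than shut.
Start: joints at [1.302, 0.507, -0.238, 1.5, 0.126, 1.149, -0.155], TCP at [0.229, -0.582, 0.25] pointing down, gripper open.
Joint ranges: [-3.08, 3.08], [-0.24, 2.05], [-1.43, 1.35], [0, 2.5], [-1.52, 4.66], [0.17, 1.96], [-2.89, 2.89]. Speed limits (rad/s): [2.39, 2.39, 3.14, 3.14, 3.14, 3.14, 3.14].

INTERFACE

Orientations are given as a unit quaternion [x, y, z, w].
In Python, from station import r gives the robot as it stands.
- The arm moves only by the tool step_arm, never from a script. Its arguments are lists of equal length, an entry for each row: "slide": the shift along the tool's x, y, z as a fraction of full scale, a list of three; "dr": the turn, a rotation vector about the tool's x, y, z as a fraction of full scale, a list of three. A call has 1 to 5 rows; each row is the pose to reach, as a shift and turn from the pose commanded when the call began, along the tool's axes at that moment, turning the shorter way round; what a row does not reach only later rows make up. Full scale, the value 1, is 0.1 m for a shift and 2 pi rad for a turn. A row lasts 1/10 s, in which the tool goes at most 50 mm and 8.59 degrees, less where a joint would pass 70% of its speed; a pose out of reach is approached as far as the arm can. A call with a number of a shift or a turn outside -1 to 1 is refused whole. A call with a gripper value outside its range is refused whole. "grip" is the closure in counts, from 0 (fully open) to 255 (shut), set as the call begins (left out, the last holds). The fingers move at their own pace and stop on an object; "grip_force" is the grip in N (left out, the last holds). Time passes only in rows, so rows that repeat a pose let the fingers close. It gives the time, the measured TCP pose, the force and the opening at its end, in the units of the state.
- r.state(): the state, without advancing time (a new reading comes with each control period).
- r.snapshot(name): name is "side" or "top" or "wrist"; returns a dict with "pixels" (384x512x3 uint8, red, green, blue), "z_map" (384x512 float32, m along the optical axis (not along the pixel's ray), 0 where there is no reading), "K" (3x3 intrinsics, pixels), "eye" and "attitude" of the camera in the world; the wrist camera has in their place "tool_from_camera" (4x4, takes a point from camera to tool coordinates, whose origin is the TCP and whose axes are the flange's). Camera axes: x right, y up, looking along -z (the intrinsics and any distortion apply to the point x, -y, -z); pixel columns grow to the right and rows downward; lengths in m; the calibration is good to about 2 mm. The wrist camera is an equidistant fisheye: a pixel r from the principal point sees the ray r / f radians off the axis. A picture is of the moment at which its call begins: read the wrist's pose just before it.
- r.job_done(): hands the job in, once; it reports no verdict.
Trained networks look in a picture, given as the dict that the camera call returned (one of the last four; its "shot" number tells which), for a name from the list of things; names that differ only in an ending like _2 or _b are one class to them, and where a whole thing is asked for, a point or a joint stands for the part that bears it (a point fixed in the world has none). Each returns a list of dicts, best first, with "score" (0 to 1); they miss things now and then, are a little off and sometimes report something else, mostly with a low value. They report only what shows in the picture. A call takes as long as a camera call. They do not tell look-alikes from the thing itself.
- r.silhouettes(picture, name): "mask" (384x512 bool, what is visible of it) and "extent" ([centre column, centre row, width, height] in pixels, round what is visible of it).
- r.pinpoint(picture, name): "location" ([column, row] in pixels: a listed point, or the origin of a listed thing).
The state is a dict: "time_s": time; "joints": joint angles; "joint_vel": joint speeds; "joint_efforts": joint torques, N m; "tool_pos": TCP position; "ee_rot": TCP orientation; "wrist_force": force on the tool from outside, world axes, zero at the start; "torque": the same for the moment, N m; "opening": finger opening in m.
Only numpy, scipy, OpenCV 4.12 (cv2) and the standard library are available. Lean on these libraries where they do the work, as an engineer would, in place of code of your own. Each camera call takes 0.05 s, during which the arm holds its last target. There are 200 camera calls.

## Working session

There is one attempt and no reset: what is moved stays moved. The work goes in short steps, Python scripts to look and compute and a tool call to move; the robot and the scene stay as the last step left them, time stands still between calls to the robot, and variables do not carry over. Pictures are saved under pics/ and viewed, about 8 in all and at most 12, crops included, and the job is handed in when it is done.

Besides the shell and the picture viewer there is one more tool, called after "Request:" in YAML: its name, and indented under it one key for each argument. step_arm: Moves the arm, as the interface text tells. Its arguments: {"type":"object","properties":{"slide":{"type":"array","items":{"type":"array","items":{"type":"number","minimum":-1,"maximum":1}}},"dr":{"type":"array","items":{"type":"array","items":{"type":"number","minimum":-1,"maximum":1}}},"grip":{"type":"number"},"grip_force":{"type":"number"}},"required":["slide","dr"]}

```bash
mkdir -p pics; ls
cat > h.py <<'E'
import numpy as np, cv2
from scipy.spatial.transform import Rotation as R
from station import r
def att(a):
    a=np.array(a,float)
    return a if a.shape==(3,3) else R.from_quat(a).as_matrix()
def world(s,u,v,d=None):
    u=np.asarray(u,float);v=np.asarray(v,float)
    if d is None: d=s["z_map"][v.astype(int),u.astype(int)]
    K=s["K"]; p=np.stack([(u-K[0,2])/K[0,0]*d,-(v-K[1,2])/K[1,1]*d,-d*np.ones_like(u)],-1)
    return p@att(s["attitude"]).T+np.array(s["eye"])
def proj(s,P):
    c=(np.atleast_2d(P)-np.array(s["eye"]))@att(s["attitude"]); K=s["K"]
    return np.stack([K[0,0]*c[:,0]/-c[:,2]+K[0,2],K[1,1]*c[:,1]/c[:,2]*1+K[1,2]],-1)
def save(s,n): cv2.imwrite(n,s["pixels"][:,:,::-1])
E
python3 - <<'E'
from h import *
print(r.state(), r.tip_reach)
for n in ["top","side"]:
    s=r.snapshot(n); save(s,f"pics/{n}0.png"); print(n,{k:(v if k not in("pixels","z_map") else 0) for k,v in s.items()})
    for t in ["power_box","cover_edge","tool_block","reset_pin","nut_driver","spray_can","gear"]:
        print(t,[(round(d["score"],2),np.round(d["extent"]).tolist()) for d in r.silhouettes(s,t)])
    for t in ["cover_hinge","cover_edge","cover_hole","pin_handle","reset_pin","tool_block","power_box","nut_driver","spray_can","gear"]:
        print(t,[(round(d["score"],2),np.round(d["location"]).tolist(),world(s,*d["location"]).round(3).tolist()) for d in r.pinpoint(s,t)])
E
python3 -c "
import cv2,numpy as np
cv2.imwrite('pics/both.png',cv2.resize(np.vstack([cv2.imread('pics/top0.png'),cv2.imread('pics/side0.png')]),None,fx=.78,fy=.78))"
```

```text
pics
{'time_s': 0.0, 'joints': array([ 1.30152743,  0.50831582, -0.23752885,  1.5011352 ,  0.12570652,
        1.14891412, -0.15479999]), 'joint_vel': array([ 8.51781089e-04,  1.57231308e-04,  1.05413587e-03, -1.10011653e-03,
       -7.66243329e-05,  1.97859863e-03,  8.38373186e-04]), 'joint_efforts': array([-2.33913215e-04, -6.20604873e+01, -2.18634903e+00, -2.49651307e+01,
        1.29029961e-02,  1.20187664e-02,  3.69496604e-05]), 'tool_pos': array([ 0.22853937, -0.58120666,  0.24944265]), 'ee_rot': array([ 9.82492238e-01,  1.86301393e-01, -1.86751464e-04, -8.71203901e-04]), 'wrist_force': array([-0.17326689,  0.3730567 , -0.35210768]), 'torque': array([-0.00073043, -0.00798815, -0.03209985]), 'opening': 0.08526844584922012} 0.019
top {'pixels': 0, 'z_map': 0, 'K': array([[400.19857111,   0.        , 258.52778694],
       [  0.        , 400.19857111, 193.84695842],
       [  0.        ,   0.        ,   1.        ]]), 'eye': array([ 0.39217208, -0.03846466,  1.10195239]), 'attitude': array([-0.0634611 ,  0.05191981,  0.71545954, -0.69382611]), 'shot': 1}
power_box [(0.67, [312.0, 2
[... 2618 characters left out ...]
.152, 0.115])]
pin_handle [(0.72, [259.0, 173.0], [0.602, 0.083, 0.11]), (0.63, [221.0, 168.0], [0.502, 0.114, 0.112])]
reset_pin [(0.58, [250.0, 176.0], [0.582, 0.15, 0.068]), (0.5, [219.0, 195.0], [0.495, 0.089, 0.045])]
tool_block [(0.76, [219.0, 196.0], [0.495, 0.089, 0.04]), (0.58, [220.0, 181.0], [0.498, 0.114, 0.074])]
power_box [(0.68, [220.0, 266.0], [0.493, -0.218, 0.055]), (0.65, [179.0, 327.0], [0.421, -0.37, 0.047])]
nut_driver [(0.51, [221.0, 269.0], [0.495, -0.216, 0.045]), (0.48, [214.0, 167.0], [0.483, 0.186, 0.08])]
spray_can [(0.56, [299.0, 230.0], [0.691, -0.048, 0.018])]
gear [(0.67, [224.0, 265.0], [0.503, -0.214, 0.053]), (0.36, [200.0, 227.0], [0.454, -0.152, 0.107])]
```

View pics/top0.png

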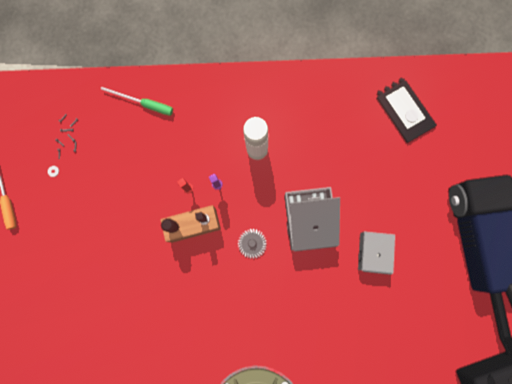

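View pics/side0.png

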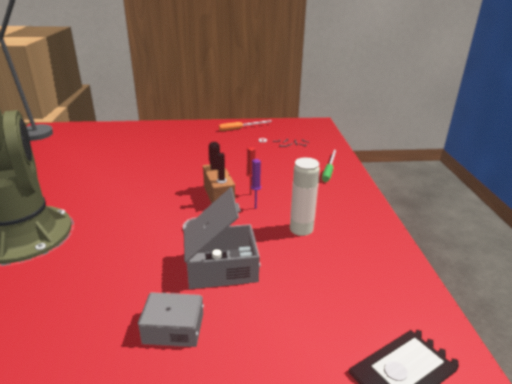

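The top view shows the large box at (313,220) with its cover open, and the small shut box look-alike at (377,253). The block is at (190,224), with the round nut driver at (171,227) and the black pin at (201,217). The pin look-alikes are red (183,185) and purple (215,181). I choose the black pin in the block and the larger box, and will measure them next.

```bash
cat > m.py <<'E'
from h import *
s=r.snapshot("top")
V,U=np.mgrid[0:384,0:512]
W=world(s,U.ravel(),V.ravel()).reshape(384,512,3)
# cover
m=max((d for d in r.silhouettes(s,"cover_edge") if abs(d["extent"][0]-314)<20),key=lambda d:d["score"])["mask"]
P=W[m]; P=P[(P[:,2]>.06)]
best=None;rng=np.random.default_rng(0)
for _ in range(300):
    a=P[rng.choice(len(P),3,False)]; n=np.cross(a[1]-a[0],a[2]-a[0]); n/=np.linalg.norm(n)+1e-12
    i=abs((P-a[0])@n)<.004
    if best is None or i.sum()>best.sum(): best=i
Q=P[best]; c=Q.mean(0); n=np.linalg.svd(Q-c)[2][2]; n*=np.sign(n[2])
print("cover inl",best.sum(),len(P),"n",n.round(3),"angle",np.arccos(n[2]),"zrange",Q[:,2].min(),Q[:,2].max())
ex=np.array([n[0],n[1],0]); ex/=-np.linalg.norm(ex)  # n tilts toward -x_box when open
yaw=np.arctan2(ex[1],ex[0]); print("yaw from normal",yaw)
ey=np.array([-ex[1],ex[0],0]); cx=np.cross(ey,n)
uv=np.stack([(Q-c)@cx,(Q-c)@ey],-1).astype(np.float32)
rc=cv2.minAreaRect(uv); print("rect",rc)
cc=c+cx*rc[0][0]+ey*rc[0][1]; print("cover centre",cc.round(4),"hinge(outer)",(cc-cx*.073).round(4),"hinge",(cc-cx*.073-n*.004).round(4))
# block top
b=max((d for d in r.silhouettes(s,"tool_block")),key=lambda d:d["score"])["mask"]
b=cv2.dilate(b.astype(np.uint8),np.ones((5,5)))>0
Q=W[b&(abs(W[:,:,2]-.07)<.006)]; rc=cv2.minAreaRect(Q[:,:2].astype(np.float32)); print("block",rc,len(Q))
# tall things over block
Rg=(abs(U-190)<40)&(abs(V-220)<30)
for lo,hi in((.145,.16),(.135,.145)):
    k=(Rg&(W[:,:,2]>lo)&(W[:,:,2]<hi)).astype(np.uint8); nn,l,st,ce=cv2.connectedComponentsWithStats(k)
    for j in range(1,nn):
        if st[j,4]>5: print(lo,ce[j].round(),st[j,4],W[l==j].mean(0).round(4))
for t,(u,v),z in(("can",(256,131),.19),("gear",(252,243),.02)): print(t,W[v-8:v+8,u-8:u+8].reshape(-1,3).mean(0).round(3))
E
python3 m.py
```

```text
cover inl 2330 2387 n [-0.673 -0.057  0.737] angle 0.7416883628072397 zrange 0.07077629503622562 0.1763875506306981
yaw from normal 0.08390278136644416
rect ((-0.003998018801212311, 1.379847526550293e-05), (0.15122193098068237, 0.11827484518289566), 0.5594379305839539)
cover centre [ 0.4725 -0.161   0.1231] hinge(outer) [ 0.4188 -0.1655  0.0738] hinge [ 0.4215 -0.1652  0.0708]
block ((0.4928503930568695, 0.15899083018302917), (0.06049938499927521, 0.14041012525558472), 13.33700942993164) 927
0.145 [199. 215.] 58 [0.5017 0.1195 0.1518]
0.145 [167. 224.] 115 [0.4826 0.197  0.1494]
0.135 [172. 223.] 32 [0.4869 0.1869 0.1412]
0.135 [168. 231.] 6 [0.4681 0.1959 0.1407]
can [ 0.694 -0.023  0.193]
gear [ 0.439 -0.     0.014]
```

Request:
step_arm:
  slide:
    - [0.42,-0.29,0]
    - [0.84,-0.58,0]
    - [0.84,-0.58,0]
  dr:
    - [0,0,0]
    - [0,0,0]
    - [0,0,0]
  grip: 255

```text
time_s: 2.25
tool_pos: [0.2912, -0.491, 0.2509]
ee_rot: [0.982, 0.191, 0.002, -0.001]
wrist_force: [0.1, -0.0, 0.8]
opening: 0.0439
```

Request:
step_arm:
  slide:
    - [0.42,-0.29,0]
    - [0.84,-0.58,0]
    - [0.84,-0.58,0]
  dr:
    - [0,0,0]
    - [0,0,0]
    - [0,0,0]

```text
time_s: 2.55
tool_pos: [0.3476, -0.406, 0.251]
ee_rot: [0.982, 0.191, 0.002, -0.001]
wrist_force: [0.4, -0.9, 0.0]
opening: 0.0004
```

Request:
step_arm:
  slide:
    - [0.42,-0.29,0]
    - [0.84,-0.58,0]
    - [0.84,-0.58,0]
  dr:
    - [0,0,0]
    - [0,0,0]
    - [0,0,0]

```text
time_s: 2.85
tool_pos: [0.4041, -0.3211, 0.2509]
ee_rot: [0.982, 0.191, 0.002, -0.001]
wrist_force: [-0.4, -0.4, 1.2]
opening: -0.0
```

Request:
step_arm:
  slide:
    - [0.42,-0.29,0]
    - [0.84,-0.58,0]
    - [0.84,-0.58,0]
  dr:
    - [0,0,0]
    - [0,0,0]
    - [0,0,0]

```text
time_s: 3.15
tool_pos: [0.4606, -0.2361, 0.2509]
ee_rot: [0.981, 0.191, 0.002, -0.001]
wrist_force: [0.4, -0.3, 0.9]
opening: 0.0
```

Request:
step_arm:
  slide:
    - [0.42,-0.29,0]
    - [0.84,-0.58,0]
    - [0.84,-0.58,0]
  dr:
    - [0,0,0]
    - [0,0,0]
    - [0,0,0]

```text
time_s: 3.45
tool_pos: [0.5171, -0.1509, 0.2508]
ee_rot: [0.982, 0.191, 0.002, -0.002]
wrist_force: [-1.1, 0.5, 0.6]
opening: -0.0001
```

Request:
step_arm:
  slide:
    - [0.0,0.0,0.2]
    - [0.0,0.0,0.4]
    - [0.04,0.02,0.55]
    - [0.08,0.04,0.7]
    - [0.1,0.06,0.8]
  dr:
    - [0,0,0]
    - [0,0,0]
    - [0,0,0]
    - [0,0,0]
    - [0,0,0]

```text
time_s: 3.95
tool_pos: [0.525, -0.1603, 0.1694]
ee_rot: [0.982, 0.187, -0.0, -0.0]
wrist_force: [-0.0, -0.5, 0.8]
opening: 0.0002
```

Request:
step_arm:
  slide:
    - [0.04,0.02,0.12]
    - [0.08,0.04,0.24]
    - [0.12,0.06,0.36]
    - [0.15,0.08,0.46]
    - [0.15,0.08,0.5]
  dr:
    - [0,0,0]
    - [0,0,0]
    - [0,0,0]
    - [0,0,0]
    - [0,0,0]

```text
time_s: 4.45
tool_pos: [0.5419, -0.1618, 0.119]
ee_rot: [0.982, 0.186, -0.0, -0.0]
wrist_force: [-0.3, 0.9, 0.5]
opening: -0.0001
```

Request:
step_arm:
  slide:
    - [0,0,0.05]
    - [0,0,0.1]
    - [0,0,0.15]
    - [0,0,0.18]
    - [0,0,0.2]
  dr:
    - [0,0,0]
    - [0,0,0]
    - [0,0,0]
    - [0,0,0]
    - [0,0,0]

```text
time_s: 4.95
tool_pos: [0.542, -0.1619, 0.1004]
ee_rot: [0.982, 0.186, 0.0, 0.0]
wrist_force: [0.1, -0.5, 3.1]
opening: -0.0001
```

Run:
```python
from h import *
s=r.snapshot("side"); cv2.imwrite("pics/p1.png",cv2.resize(s["pixels"][130:350,120:340,::-1],None,fx=2.5,fy=2.5))
```

```text
(no output)
```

View pics/p1.png

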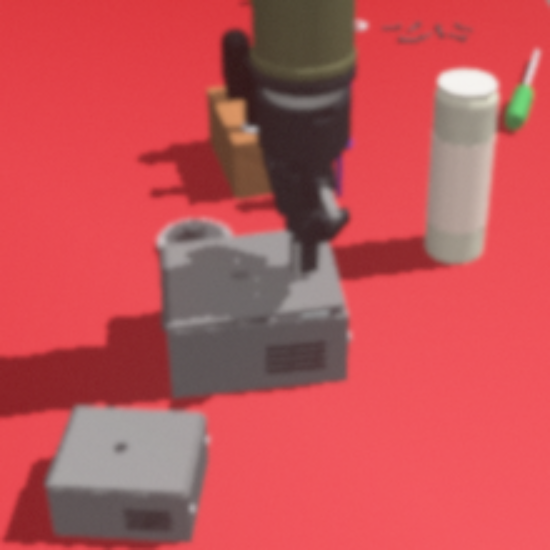

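The cover is nearly shut under the fingertips, on the large box. I'll keep pressing in small steps.

Request:
step_arm:
  slide:
    - [0,0,0.01]
    - [0,0,0.02]
    - [0,0,0.03]
    - [0,0,0.04]
    - [0,0,0.05]
  dr:
    - [0,0,0]
    - [0,0,0]
    - [0,0,0]
    - [0,0,0]
    - [0,0,0]

```text
time_s: 5.5
tool_pos: [0.5415, -0.1619, 0.095]
ee_rot: [0.982, 0.186, -0.0, -0.0]
wrist_force: [0.0, -0.3, 0.7]
opening: 0.0003
```

Request:
step_arm:
  slide:
    - [0,0,0.01]
    - [0,0,0.02]
    - [0,0,0.02]
    - [0,0,0.03]
    - [0,0,0.03]
  dr:
    - [0,0,0]
    - [0,0,0]
    - [0,0,0]
    - [0,0,0]
    - [0,0,0]

```text
time_s: 6.0
tool_pos: [0.5416, -0.1619, 0.0935]
ee_rot: [0.983, 0.186, -0.0, 0.0]
wrist_force: [-4.5, 1.1, 13.9]
opening: -0.0001
```

Request:
step_arm:
  slide:
    - [0,0,0.005]
    - [0,0,0.01]
    - [0,0,0.01]
  dr:
    - [0,0,0]
    - [0,0,0]
    - [0,0,0]

```text
time_s: 6.3
tool_pos: [0.5416, -0.1619, 0.0933]
ee_rot: [0.983, 0.186, 0.0, 0.001]
wrist_force: [-6.0, 1.4, 21.7]
opening: 0.0006
```

Request:
step_arm:
  slide:
    - [0,0,-0.4]
    - [0,0,-0.8]
    - [0,0,-1]
    - [0,0,-1]
  dr:
    - [0,0,0]
    - [0,0,0]
    - [0,0,0]
    - [0,0,0]

```text
time_s: 6.7
tool_pos: [0.5434, -0.1621, 0.1944]
ee_rot: [0.983, 0.186, 0.002, 0.001]
wrist_force: [0.2, -0.4, -0.3]
opening: -0.0
```

Request:
step_arm:
  slide:
    - [0.1,-0.45,-0.4]
    - [0.2,-0.9,-0.8]
    - [0.2,-0.9,-0.8]
  dr:
    - [0,0,0]
    - [0,0,0]
    - [0,0,0]

```text
time_s: 7.0
tool_pos: [0.5275, -0.0669, 0.273]
ee_rot: [0.982, 0.188, 0.001, -0.001]
wrist_force: [0.4, -0.8, -0.2]
opening: -0.0
```

Request:
step_arm:
  slide:
    - [0.1,-0.45,0]
    - [0.2,-0.9,0]
    - [0.2,-0.9,0]
  dr:
    - [0,0,0]
    - [0,0,0]
    - [0,0,0]
  grip: 0

```text
time_s: 7.3
tool_pos: [0.5116, 0.0275, 0.2709]
ee_rot: [0.982, 0.191, -0.0, -0.002]
wrist_force: [0.6, -0.1, -0.4]
opening: 0.0432
```

Request:
step_arm:
  slide:
    - [0.1,-0.45,0]
    - [0.2,-0.9,0]
    - [0.2,-0.9,0]
    - [0.2,-0.9,0]
  dr:
    - [0,0,0]
    - [0,0,0]
    - [0,0,0]
    - [0,0,0]

```text
time_s: 7.7
tool_pos: [0.4983, 0.1119, 0.2703]
ee_rot: [0.982, 0.188, -0.001, 0.0]
wrist_force: [-0.2, -0.5, 0.1]
opening: 0.0854
```

Run:
```python
from h import *
st=r.state(); print(st["tool_pos"],st["ee_rot"])
s=r.snapshot("wrist"); save(s,"pics/w1.png"); print(s["K"],s["tool_from_camera"]); 
for t in ("pin_handle","reset_pin"): print(t,[(round(d["score"],2),d["location"]) for d in r.pinpoint(s,t)])
np.savez("w1.npz",**{k:v for k,v in s.items()},pos=st["tool_pos"],q=st["ee_rot"])
```

```text
[0.49832284 0.11190016 0.27034044] [ 9.82230150e-01  1.87678509e-01 -8.36563233e-04  1.00447839e-04]
[[297.31863964   0.         261.34743697]
 [  0.         297.31863964 189.90258325]
 [  0.           0.           1.        ]] [[-3.85732190e-04  9.50069051e-01  3.12039499e-01  8.02489307e-02]
 [ 9.99999785e-01  2.01136760e-04  6.23761725e-04 -5.80226285e-04]
 [ 5.29854096e-04  3.12039673e-01 -9.50068925e-01 -1.23286118e-01]
 [ 0.00000000e+00  0.00000000e+00  0.00000000e+00  1.00000000e+00]]
pin_handle [(0.79, [252.9, 172.5]), (0.73, [327.4, 103.2]), (0.7, [245.5, 71.0])]
reset_pin [(0.98, [245.9, 76.8]), (0.97, [317.6, 93.8]), (0.83, [256.0, 161.4]), (0.75, [183.8, 154.5])]
```

View pics/w1.png

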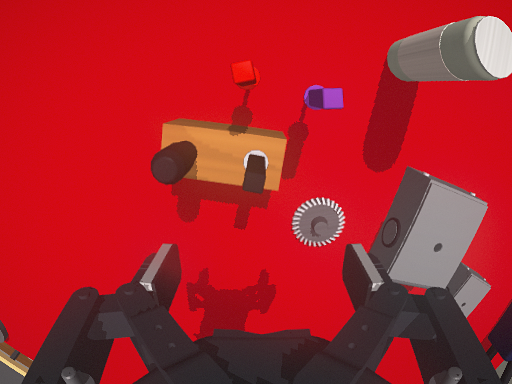

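The square black handle with the steel collar is at (256,172), and the round nut driver is at (172,162). The red and purple look-alikes stand apart at (243,73) and (325,98), so my choice is confirmed. The cover is flat on the large box at (430,230).

```bash
cat >> h.py <<'E'
def wworld(s,pos,q):
    V,U=np.mgrid[0:384,0:512]; K=s["K"]
    x=(U-K[0,2])/K[0,0]; y=(V-K[1,2])/K[1,1]; rr=np.hypot(x,y)+1e-9; f=np.tan(rr)/rr
    d=s["z_map"]; c=np.stack([x*f*d,-y*f*d,-d,np.ones_like(d)],-1)
    t=(c@np.array(s["tool_from_camera"]).T)[...,:3]
    return t@R.from_quat(q).as_matrix().T+np.array(pos)
E
python3 - <<'E'
from h import *
s=np.load("w1.npz"); W=wworld(s,s["pos"],s["q"])
reg=np.zeros((384,512),bool); reg[120:200,225:290]=1
for lo in (.135,.14,.145,.148):
    P=W[reg&(W[...,2]>lo)]; print(lo,len(P),P.mean(0).round(4),cv2.minAreaRect(P[:,:2].astype(np.float32)))
P=W[reg&(W[...,2]>.09)&(W[...,2]<.13)];print(len(P),cv2.minAreaRect(P[:,:2].astype(np.float32)))
P=W[reg&(abs(W[...,2]-.074)<.0025)];print(len(P),P.mean(0),cv2.minAreaRect(P[:,:2].astype(np.float32)))
B=W[120:200,150:300].reshape(-1,3);B=B[abs(B[:,2]-.07)<.004];print("block",cv2.minAreaRect(B[:,:2].astype(np.float32)),np.median(B[:,2]))
p=W[240-4:240+20,420:470].reshape(-1,3); print("cover",p[:,2].min(),p[:,2].max())
C=W[160:290,375:490].reshape(-1,3);C=C[(abs(C[:,2]-.075)<.008)&(C[:,1]>-.26)]; n=np.linalg.svd(C-C.mean(0))[2][2];n*=np.sign(n[2]);print("cover n",n.round(3),C.mean(0),cv2.minAreaRect(C[:,:2].astype(np.float32)))
for d in (): pass
cv2.imwrite("pics/pin.png",cv2.resize(s["pixels"][130:210,220:300,::-1],None,fx=6,fy=6,interpolation=2))
t=r.snapshot("top")
for n in ("cover_hole","cover_hinge","cover_edge"):print(n,[(round(d["score"],2),world(t,*d["location"]).round(4).tolist()) for d in r.pinpoint(t,n)])
E
```

```text
0.135 518 [0.5071 0.1226 0.1592] ((0.5340332388877869, 0.12681201100349426), (0.08179778605699539, 0.01790229231119156), 9.776518821716309)
0.14 489 [0.5068 0.1226 0.1605] ((0.5340332388877869, 0.12681201100349426), (0.08179778605699539, 0.01790229231119156), 9.776518821716309)
0.145 462 [0.5066 0.1225 0.1615] ((0.5340332388877869, 0.12681201100349426), (0.08179778605699539, 0.01790229231119156), 9.776518821716309)
0.148 443 [0.5064 0.1225 0.1622] ((0.5340332388877869, 0.12681201100349426), (0.08179778605699539, 0.01790229231119156), 9.776518821716309)
150 ((0.510543942451477, 0.12291359901428223), (0.0026496846694499254, 0.017733249813318253), 13.94556713104248)
154 [0.50810584 0.12397563 0.07360999] ((0.5116960406303406, 0.12420803308486938), (0.033976711332798004, 0.042995236814022064), 12.633411407470703)
block ((0.49290791153907776, 0.16042417287826538), (0.06134529039263725, 0.14128655195236206), 13.17337417602539) 0.06969643071794537
cover -0.002249628344500876 0.3934915467644352
cover n [0.005 0.009 1.   ] [ 0.49931759 -0.14954384  0.07405759] ((0.4954456686973572, -0.15710949897766113), (0.153424471616745, 0.12263500690460205), 4.666104316711426)
cover_hole [(0.81, [0.4002, -0.3393, 0.0219]), (0.67, [0.4868, -0.1695, 0.043]), (0.36, [0.4434, 0.0347, 0.6594])]
cover_hinge [(0.9, [0.4172, -0.1824, 0.0017]), (0.64, [0.3547, -0.3202, 0.0457])]
cover_edge [(0.75, [0.5691, -0.1543, 0.0698]), (0.62, [0.4487, -0.336, 0.0485])]
```

View pics/pin.png

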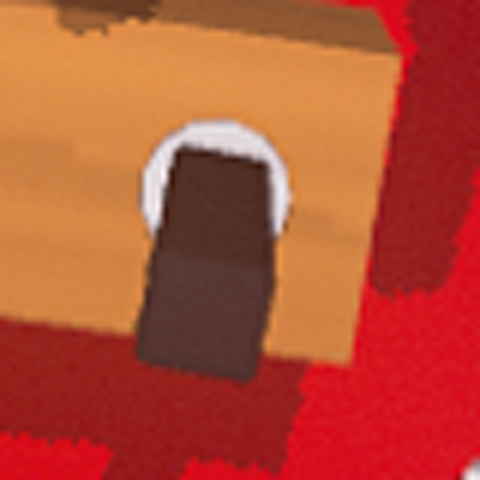

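Request:
step_arm:
  slide:
    - [0.07,-0.07,0]
    - [0.07,-0.07,0.2]
    - [0.07,-0.07,0.5]
    - [0.07,-0.07,0.5]
    - [0.07,-0.07,0.5]
  dr:
    - [0,0,0.0226]
    - [0,0,0.0226]
    - [0,0,0.0226]
    - [0,0,0.0226]
    - [0,0,0.0226]
  grip: 100

```text
time_s: 8.55
tool_pos: [0.5028, 0.1201, 0.2216]
ee_rot: [0.993, 0.116, -0.0, 0.0]
wrist_force: [0.2, 0.8, 0.1]
opening: 0.052
```

Run:
```python
from h import *
st=r.state(); q=R.from_quat(st["ee_rot"]); print(st["tool_pos"],q.as_matrix().round(4).tolist(),st["opening"])
d=np.array([.502,.1206,.115])-st["tool_pos"]; print("tool delta",q.inv().apply(d).round(4))
```

```text
[0.5027999  0.1200569  0.22155617] [[0.9731, 0.2303, -0.001], [0.2303, -0.9731, -0.0002], [-0.001, -0.0001, -1.0]] 0.051965690477389005
tool delta [-0.0005 -0.0007  0.1066]
```

Request:
step_arm:
  slide:
    - [-0.005,-0.007,0.3]
    - [-0.005,-0.007,0.6]
    - [-0.005,-0.007,0.8]
    - [-0.005,-0.007,1.0]
    - [-0.005,-0.007,1.0]
  dr:
    - [0,0,0]
    - [0,0,0]
    - [0,0,0]
    - [0,0,0]
    - [0,0,0]

```text
time_s: 9.05
tool_pos: [0.5019, 0.1206, 0.1206]
ee_rot: [0.993, 0.116, -0.001, 0.0]
wrist_force: [-0.4, -0.5, 0.3]
opening: 0.0516
```

Request:
step_arm:
  slide:
    - [0,0,0.05]
    - [0,0,0.06]
    - [0,0,0.06]
    - [0,0,0.06]
    - [0,0,0.06]
  dr:
    - [0,0,0]
    - [0,0,0]
    - [0,0,0]
    - [0,0,0]
    - [0,0,0]

```text
time_s: 9.55
tool_pos: [0.5024, 0.121, 0.1158]
ee_rot: [0.993, 0.116, 0.0, -0.0]
wrist_force: [-0.1, 0.6, 0.9]
opening: 0.0517
```

Request:
step_arm:
  slide:
    - [0,0,0]
    - [0,0,0]
    - [0,0,0]
    - [0,0,0]
    - [0,0,0]
  dr:
    - [0,0,0]
    - [0,0,0]
    - [0,0,0]
    - [0,0,0]
    - [0,0,0]
  grip: 255
  grip_force: 60

```text
time_s: 10.05
tool_pos: [0.5023, 0.1211, 0.1155]
ee_rot: [0.993, 0.116, 0.0, -0.0]
wrist_force: [-0.6, -0.7, 3.4]
opening: 0.017
```

Request:
step_arm:
  slide:
    - [0,0,0]
    - [0,0,0]
    - [0,0,-0.05]
    - [0,0,-0.1]
    - [0,0,-0.1]
  dr:
    - [0,0,0]
    - [0,0,0]
    - [0,0,0]
    - [0,0,0]
    - [0,0,0]

```text
time_s: 10.55
tool_pos: [0.5024, 0.1211, 0.1259]
ee_rot: [0.993, 0.116, 0.0, -0.0]
wrist_force: [0.5, -0.1, -1.9]
opening: 0.0174
```

Request:
step_arm:
  slide:
    - [0,0,-0.2]
    - [0,0,-0.4]
    - [0,0,-0.7]
    - [0,0,-1.0]
    - [0,0,-1.0]
  dr:
    - [0,0,0]
    - [0,0,0]
    - [0,0,0]
    - [0,0,0]
    - [0,0,0]

```text
time_s: 11.05
tool_pos: [0.5039, 0.1218, 0.2289]
ee_rot: [0.993, 0.116, 0.003, -0.0]
wrist_force: [0.2, 0.3, -0.3]
opening: 0.0168
```

Request:
step_arm:
  slide:
    - [-0.1,0.3,0]
    - [-0.2,0.6,0]
    - [-0.26,0.9,0]
    - [-0.26,0.9,0]
  dr:
    - [0,0,0]
    - [0,0,0]
    - [0,0,0]
    - [0,0,0]

```text
time_s: 11.45
tool_pos: [0.4971, 0.0223, 0.2243]
ee_rot: [0.994, 0.113, -0.001, 0.001]
wrist_force: [0.8, -0.3, -0.6]
opening: 0.0175
```

Request:
step_arm:
  slide:
    - [-0.1,0.3,0]
    - [-0.2,0.6,0]
    - [-0.27,0.9,0]
    - [-0.27,0.9,0]
  dr:
    - [0,0,0]
    - [0,0,0]
    - [0,0,0]
    - [0,0,0]

```text
time_s: 11.85
tool_pos: [0.4915, -0.0707, 0.2244]
ee_rot: [0.994, 0.113, -0.001, 0.001]
wrist_force: [0.2, 0.1, -0.9]
opening: 0.0174
```

```bash
cat > look.py <<'E'
from h import *
import sys
st=r.state(); q=st["ee_rot"]; print(st["tool_pos"],q,st["wrist_force"].round(1))
s=r.snapshot("wrist"); save(s,"pics/%s.png"%sys.argv[1])
W=wworld(s,st["tool_pos"],q)
for t in ("cover_hole","pin_tip"):
    for d in r.pinpoint(s,t):
        u,v=np.round(d["location"]).astype(int); print(t,round(d["score"],2),(u,v),W[v,u].round(4))
C=W.reshape(-1,3); C=C[(abs(C[:,2]-.074)<.004)&(np.hypot(C[:,0]-.495,C[:,1]+.157)<.12)]
rc=cv2.minAreaRect(C[:,:2].astype(np.float32)); n=np.linalg.svd(C-C.mean(0),full_matrices=False)[2][2]; print("lid",rc,n.round(3),np.median(C[:,2]))
np.savez(sys.argv[1]+".npz",**s,pos=st["tool_pos"],q=q)
E
python3 look.py w2
```

```text
[ 0.4915129  -0.07069859  0.22442346] [ 9.93578466e-01  1.13138677e-01 -8.25775555e-04  8.88936599e-04] [ 0.2  0.1 -0.9]
cover_hole 0.83 (np.int64(348), np.int64(200)) [ 0.4756 -0.1809  0.0214]
cover_hole 0.76 (np.int64(426), np.int64(278)) [ 0.3767 -0.3613  0.0087]
pin_tip 0.97 (np.int64(260), np.int64(195)) [ 0.4942 -0.0684  0.1267]
pin_tip 0.93 (np.int64(149), np.int64(53)) [0.5941 0.0836 0.0188]
pin_tip 0.75 (np.int64(96), np.int64(54)) [0.587  0.1619 0.0075]
pin_tip 0.6 (np.int64(88), np.int64(126)) [0.505  0.129  0.0552]
lid ((0.49509093165397644, -0.1574958860874176), (0.15390503406524658, 0.12061665207147598), 4.661848068237305) [0.001 0.001 1.   ] 0.07458815164441032
```

View pics/w2.png

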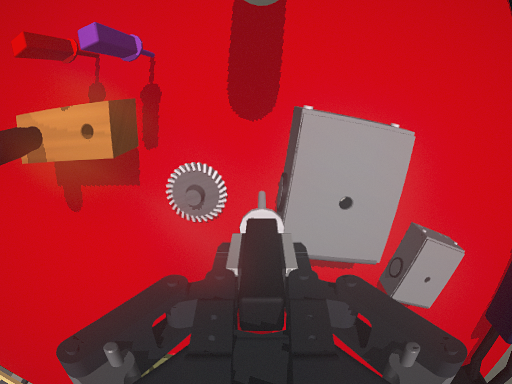

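The pin is upright in the fingers, with its tip at (261,193). The hole in the level cover is at (346,203). I'll intersect their rays with the known heights.

```bash
cat > hole.py <<'E'
from h import *
import sys
s=np.load(sys.argv[1]); W=wworld(s,s["pos"],s["q"])
Rm=R.from_quat(s["q"]).as_matrix(); T=s["tool_from_camera"]; eye=Rm@T[:3,3]+s["pos"]
def ray(u,v,z):
    K=s["K"]; x=(u-K[0,2])/K[0,0]; y=(v-K[1,2])/K[1,1]; rr=np.hypot(x,y); 
    c=np.array([np.sin(rr)*x/rr,-np.sin(rr)*y/rr,-np.cos(rr)]); w=Rm@T[:3,:3]@c
    return eye+w*(z-eye[2])/w[2]
u0,v0=int(sys.argv[2]),int(sys.argv[3])
g=s["pixels"].max(2)[v0-12:v0+13,u0-12:u0+13]; k=(g<(int(g.min())+int(np.median(g)))/2).astype(np.uint8)
n,l,st,ce=cv2.connectedComponentsWithStats(k); j=1+np.argmax(st[1:,4]); c=ce[j]+[u0-12,v0-12]
print("hole px",c,st[j],ray(*c,.075).round(4))
p=W[150:300,200:320].reshape(-1,3)
for lo,hi in((0.116,0.121),(.121,.127),(.127,.133),(.133,.14)):
    Q=W[170:330,200:320].reshape(-1,3);Q=Q[(Q[:,2]>lo)&(Q[:,2]<hi)&(np.hypot(*(Q[:,:2]-s["pos"][:2]).T)<.03)]
    if len(Q)>3: print(lo,len(Q),Q.mean(0).round(4))
if len(sys.argv)>4: print("tip",ray(float(sys.argv[4]),float(sys.argv[5]),s["pos"][2]-.11+.0).round(4))
print("axis z tool",Rm[:,2].round(4),"tool pos",s["pos"])
E
python3 hole.py w2.npz 346 203 261 193
```

```text
hole px [345.625      202.90833333] [  5   6  14  12 120] [ 0.4875 -0.1583  0.075 ]
0.116 14 [ 0.4937 -0.0696  0.1181]
0.121 23 [ 0.4938 -0.0698  0.1241]
0.127 18 [ 0.4937 -0.0695  0.1303]
0.133 25 [ 0.4938 -0.0697  0.1366]
tip [ 0.4919 -0.0697  0.1144]
axis z tool [-0.0014 -0.002  -1.    ] tool pos [ 0.4915129  -0.07069859  0.22442346]
```

Request:
step_arm:
  slide:
    - [-0.08,0.28,0]
    - [-0.16,0.56,0]
    - [-0.24,0.84,0]
    - [-0.24,0.845,0.1]
    - [-0.24,0.845,0.2]
  dr:
    - [0,0,0]
    - [0,0,0]
    - [0,0,0]
    - [0,0,0]
    - [0,0,0]

```text
time_s: 12.5
tool_pos: [0.4886, -0.1531, 0.2047]
ee_rot: [0.993, 0.116, 0.0, -0.0]
wrist_force: [1.2, 0.3, -1.2]
opening: 0.0171
```

Request:
step_arm:
  slide:
    - [0,0,0]
    - [0,0,0]
  dr:
    - [0,0,0]
    - [0,0,0]

```text
time_s: 12.7
tool_pos: [0.4884, -0.1523, 0.205]
ee_rot: [0.993, 0.117, -0.0, -0.001]
wrist_force: [-0.0, -0.3, -0.2]
opening: 0.017
```

```bash
python3 look.py w3
python3 - <<'E'
import cv2
i=cv2.imread("pics/w3.png"); cv2.imwrite("pics/w3c.png",cv2.resize(i[140:260,200:320],None,fx=5,fy=5,interpolation=2))
E
```

```text
[ 0.48836238 -0.15229222  0.20497794] [ 9.93073132e-01  1.17496177e-01 -3.19788010e-04 -5.48183182e-04] [-0.  -0.3 -0.2]
cover_hole 0.86 (np.int64(382), np.int64(279)) [ 0.4009 -0.3221  0.0499]
cover_hole 0.74 (np.int64(268), np.int64(188)) [ 0.5663 -0.1332  0.3282]
cover_hole 0.23 (np.int64(260), np.int64(195)) [ 0.4904 -0.1498  0.1052]
pin_tip 0.74 (np.int64(262), np.int64(195)) [ 0.4918 -0.1511  0.1081]
pin_tip 0.7 (np.int64(42), np.int64(46)) [0.5869 0.1611 0.0087]
pin_tip 0.58 (np.int64(93), np.int64(40)) [ 0.5985  0.0835 -0.    ]
lid ((0.49522608518600464, -0.15781083703041077), (0.15363995730876923, 0.119539774954319), 4.705245494842529) [ 0.001 -0.     1.   ] 0.07461070027287911
```

View pics/w3c.png

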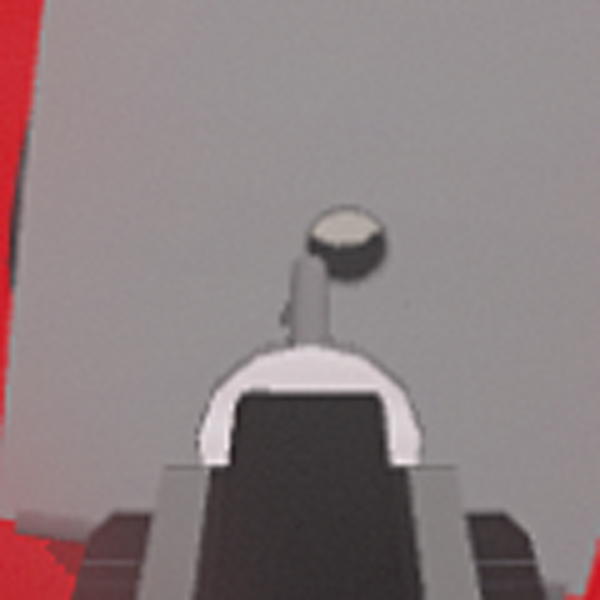

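The crop shows the hole centre at about (346,242), which is full pixel (269.2,188.4). The tip is at (311,262), which is (262.2,192.4), so the tip is short of the hole by a few mm.

```bash
python3 hole.py w3.npz 269 188 262.2 192.4
python3 - <<'E'
import sys; sys.argv=["x","w3.npz","269","188"]
exec(open("hole.py").read()); h=ray(269.2,188.4,.075); t=ray(262.2,192.4,s["pos"][2]-.11); print("hole",h.round(4),"tip",t.round(4))
for tgt in (h-t,): print("tool move",(Rm.T@np.r_[tgt[:2],0]).round(4))
print("to hole from TCP",(Rm.T@np.r_[(h-s["pos"])[:2],0]).round(4), r.state()["tool_pos"])
E
```

```text
hole px [269.51578947 191.04210526] [ 4 10 16 11 95] [ 0.4858 -0.1595  0.075 ]
0.116 21 [ 0.4906 -0.1511  0.1184]
0.121 18 [ 0.4908 -0.1511  0.1241]
0.127 18 [ 0.4908 -0.1509  0.1286]
tip [ 0.4896 -0.1518  0.095 ]
axis z tool [-8.e-04  1.e-03 -1.e+00] tool pos [ 0.48836238 -0.15229222  0.20497794]
hole px [269.51578947 191.04210526] [ 4 10 16 11 95] [ 0.4858 -0.1595  0.075 ]
0.116 21 [ 0.4906 -0.1511  0.1184]
0.121 18 [ 0.4908 -0.1511  0.1241]
0.127 18 [ 0.4908 -0.1509  0.1286]
axis z tool [-8.e-04  1.e-03 -1.e+00] tool pos [ 0.48836238 -0.15229222  0.20497794]
hole [ 0.4882 -0.1586  0.075 ] tip [ 0.4896 -0.1518  0.095 ]
tool move [-0.003   0.0063 -0.    ]
to hole from TCP [-0.0017  0.0061 -0.    ] [ 0.48866785 -0.15324321  0.20566276]
```

Request:
step_arm:
  slide:
    - [-0.022,0.06,0.05]
    - [-0.022,0.06,0.12]
    - [-0.022,0.06,0.12]
    - [-0.022,0.06,0.12]
  dr:
    - [0,0,0]
    - [0,0,0]
    - [0,0,0]
    - [0,0,0]

```text
time_s: 13.25
tool_pos: [0.4873, -0.1605, 0.1929]
ee_rot: [0.993, 0.116, -0.0, -0.0]
wrist_force: [0.2, 0.2, -1.0]
opening: 0.0172
```

```bash
python3 look.py w4|head -1
python3 - <<'E'
import cv2
i=cv2.imread("pics/w4.png"); cv2.imwrite("pics/w4c.png",cv2.resize(i[150:230,220:300],None,fx=6,fy=6,interpolation=2))
E
```

```text
[ 0.48726523 -0.16046317  0.19294428] [ 9.93246793e-01  1.16019973e-01 -3.46262272e-04 -2.33766774e-04] [ 0.2  0.2 -1. ]
```

View pics/w4c.png

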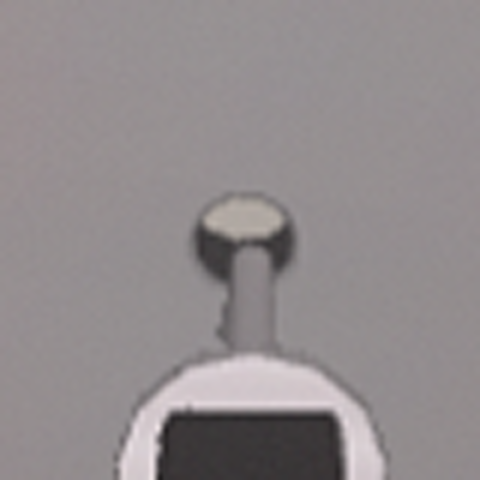

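Hole is centred at crop (244,238) and the tip at (253,250). It is almost aligned, about 1.3 mm too far along +tool y.

Run:
```python
import sys; sys.argv=["x","w4.npz","261","190"]
exec(open("hole.py").read()); h=ray(260.7,189.7,.075); t=ray(262.2,191.7,s["pos"][2]-.11); print("hole",h.round(4),"tip",t.round(4))
print("tool move",(Rm.T@np.r_[(h-t)[:2],0]).round(4))
```

```text
hole px [259.61728395 191.45679012] [ 3  9 17 12 81] [ 0.4862 -0.1584  0.075 ]
0.116 13 [ 0.4899 -0.1593  0.1175]
axis z tool [-7.e-04  4.e-04 -1.e+00] tool pos [ 0.48726523 -0.16046317  0.19294428]
hole [ 0.4879 -0.1589  0.075 ] tip [ 0.4891 -0.1599  0.0829]
tool move [-0.0009 -0.0013  0.    ]
```

Request:
step_arm:
  slide:
    - [-0.006,-0.013,0.0]
    - [-0.006,-0.013,0.1]
    - [-0.006,-0.013,0.2]
    - [-0.006,-0.013,0.3]
    - [-0.006,-0.013,0.36]
  dr:
    - [0,0,0]
    - [0,0,0]
    - [0,0,0]
    - [0,0,0]
    - [0,0,0]

```text
time_s: 13.9
tool_pos: [0.486, -0.1592, 0.1558]
ee_rot: [0.993, 0.116, -0.001, -0.0]
wrist_force: [-0.8, 0.6, -1.0]
opening: 0.0177
```

Request:
step_arm:
  slide:
    - [0,0,0.03]
    - [0,0,0.06]
    - [0,0,0.08]
    - [0,0,0.08]
  dr:
    - [0,0,0]
    - [0,0,0]
    - [0,0,0]
    - [0,0,0]

```text
time_s: 14.3
tool_pos: [0.4863, -0.1593, 0.1493]
ee_rot: [0.993, 0.116, -0.0, -0.0]
wrist_force: [-1.7, 0.9, 4.0]
opening: 0.0172
```

Request:
step_arm:
  slide:
    - [0,0,0.02]
    - [0,0,0.04]
    - [0,0,0.05]
    - [0,0,0.05]
  dr:
    - [0,0,0]
    - [0,0,0]
    - [0,0,0]
    - [0,0,0]

```text
time_s: 14.7
tool_pos: [0.4874, -0.1594, 0.1465]
ee_rot: [0.993, 0.116, 0.001, 0.001]
wrist_force: [-5.8, 1.8, 23.8]
opening: 0.0171
```

Request:
step_arm:
  slide:
    - [0,0,0.01]
    - [0,0,0.02]
    - [0,0,0.02]
    - [0,0,0.02]
  dr:
    - [0,0,0]
    - [0,0,0]
    - [0,0,0]
    - [0,0,0]

```text
time_s: 15.1
tool_pos: [0.489, -0.1591, 0.1459]
ee_rot: [0.993, 0.116, 0.003, 0.001]
wrist_force: [-5.2, 3.6, 33.4]
opening: 0.0174
```

```bash
python3 look.py w5
python3 - <<'E'
from h import *
s=np.load("w5.npz"); W=wworld(s,s["pos"],s["q"]); i=s["pixels"].astype(int)
reg=np.zeros((384,512),bool); reg[185:260,215:310]=1
m=reg&(W[...,2]>.085)&(W[...,2]<.115)&(i.min(2)>170); print("collar top",m.sum(),W[m].mean(0).round(4),np.percentile(W[m][:,2],[10,50,90]))
s2=np.load("w4.npz"); W2=wworld(s2,s2["pos"],s2["q"]); i2=s2["pixels"].astype(int); m=reg&(i2.min(2)>170)&(W2[...,2]>.12)&(W2[...,2]<.17); print("before",m.sum(),np.percentile(W2[m][:,2],[10,50,90]),s2["pos"])
cv2.imwrite("pics/w5c.png",cv2.resize(s["pixels"][140:260,200:320,::-1].copy(),None,fx=5,fy=5,interpolation=2))
E
```

```text
[ 0.48900258 -0.15912553  0.14591193] [0.99321026 0.11628514 0.00310782 0.00122185] [-5.2  3.6 33.4]
cover_hole 0.75 (np.int64(261), np.int64(214)) [ 0.4994 -0.1559  0.104 ]
cover_hole 0.73 (np.int64(396), np.int64(310)) [ 0.5112 -0.2013  0.1964]
pin_tip 0.88 (np.int64(258), np.int64(198)) [ 0.4987 -0.1539  0.0744]
pin_tip 0.61 (np.int64(55), np.int64(37)) [0.5957 0.0849 0.0058]
lid ((0.4955126643180847, -0.15808822214603424), (0.15298983454704285, 0.11928549408912659), 4.778062343597412) [ 0.002 -0.     1.   ] 0.07465242955233073
collar top 332 [ 0.4956 -0.1568  0.1043] [0.10350449 0.10423806 0.10500638]
before 359 [0.15019977 0.15102592 0.15175045] [ 0.48726523 -0.16046317  0.19294428]
```

View pics/w5c.png

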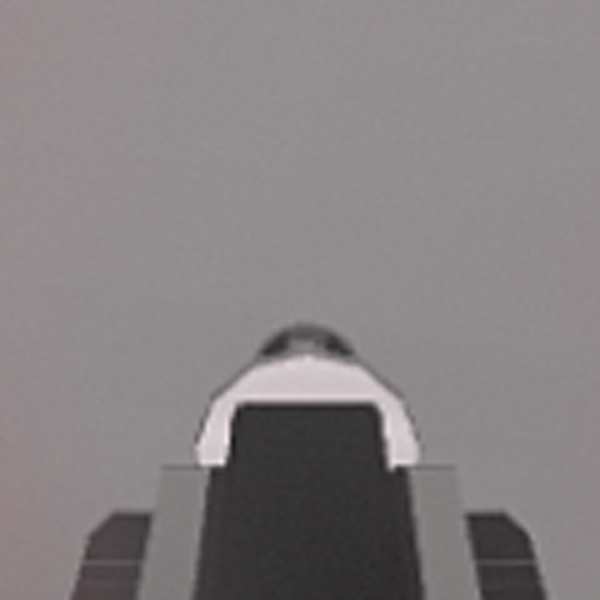

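Tip height reads about 35 mm against the expected 33 mm, yet the force is 33 N. I'll unload slowly to get force against depth before trusting it.

Request:
step_arm:
  slide:
    - [0,0,-0.02]
    - [0,0,-0.02]
    - [0,0,-0.02]
  dr:
    - [0,0,0]
    - [0,0,0]
    - [0,0,0]

```text
time_s: 15.55
tool_pos: [0.4886, -0.1591, 0.1465]
ee_rot: [0.993, 0.116, 0.002, 0.001]
wrist_force: [-2.9, 1.9, 18.8]
opening: 0.0172
```

Request:
step_arm:
  slide:
    - [0,0,-0.02]
    - [0,0,-0.02]
    - [0,0,-0.02]
  dr:
    - [0,0,0]
    - [0,0,0]
    - [0,0,0]

```text
time_s: 15.85
tool_pos: [0.4881, -0.1592, 0.147]
ee_rot: [0.993, 0.116, 0.002, 0.0]
wrist_force: [1.6, 0.9, 6.5]
opening: 0.0174
```

Request:
step_arm:
  slide:
    - [0,0,-0.02]
    - [0,0,-0.02]
    - [0,0,-0.02]
  dr:
    - [0,0,0]
    - [0,0,0]
    - [0,0,0]

```text
time_s: 16.15
tool_pos: [0.4872, -0.1595, 0.1484]
ee_rot: [0.993, 0.116, 0.001, 0.0]
wrist_force: [0.5, 1.5, 3.3]
opening: 0.0171
```

Request:
step_arm:
  slide:
    - [0,0,-0.02]
    - [0,0,-0.02]
    - [0,0,-0.02]
  dr:
    - [0,0,0]
    - [0,0,0]
    - [0,0,0]

```text
time_s: 16.45
tool_pos: [0.4866, -0.1595, 0.1503]
ee_rot: [0.993, 0.116, -0.0, 0.0]
wrist_force: [2.2, -0.1, 2.4]
opening: 0.0173
```

Request:
step_arm:
  slide:
    - [0,0,-0.02]
    - [0,0,-0.02]
    - [0,0,-0.02]
  dr:
    - [0,0,0]
    - [0,0,0]
    - [0,0,0]

```text
time_s: 16.75
tool_pos: [0.4863, -0.1595, 0.1522]
ee_rot: [0.993, 0.116, -0.0, -0.0]
wrist_force: [1.2, -0.1, 1.4]
opening: 0.0173
```

Request:
step_arm:
  slide:
    - [0,0,-0.02]
    - [0,0,-0.02]
    - [0,0,-0.02]
  dr:
    - [0,0,0]
    - [0,0,0]
    - [0,0,0]

```text
time_s: 17.05
tool_pos: [0.4862, -0.1594, 0.1541]
ee_rot: [0.993, 0.116, -0.0, -0.0]
wrist_force: [-0.5, 0.5, 1.2]
opening: 0.0174
```

Request:
step_arm:
  slide:
    - [0,0,-0.02]
    - [0,0,-0.02]
    - [0,0,-0.02]
  dr:
    - [0,0,0]
    - [0,0,0]
    - [0,0,0]

```text
time_s: 17.35
tool_pos: [0.4862, -0.1593, 0.1561]
ee_rot: [0.993, 0.116, -0.0, -0.0]
wrist_force: [0.5, 0.1, -0.7]
opening: 0.0171
```

Request:
step_arm:
  slide:
    - [0,0,-0.02]
    - [0,0,-0.02]
    - [0,0,-0.02]
  dr:
    - [0,0,0]
    - [0,0,0]
    - [0,0,0]

```text
time_s: 17.65
tool_pos: [0.4866, -0.1593, 0.1583]
ee_rot: [0.993, 0.116, 0.0, -0.0]
wrist_force: [-1.1, 0.3, -1.1]
opening: 0.0175
```

Run:
```python
from h import *
f=[]
for _ in range(6):
    s=r.snapshot("side"); st=r.state(); f.append(np.r_[st["wrist_force"],st["tool_pos"]])
print(np.array(f).round(4))
```

```text
[[ 0.3549  0.48    0.2871  0.4866 -0.1593  0.1583]
 [-0.1986  0.2857 -0.1401  0.4866 -0.1593  0.1583]
 [-0.0245 -0.4301 -0.9661  0.4866 -0.1594  0.1583]
 [-0.8938  0.5279 -1.1307  0.4866 -0.1594  0.1583]
 [-0.0927  0.2656 -0.454   0.4866 -0.1593  0.1583]
 [-0.1309 -0.0614 -0.8761  0.4866 -0.1594  0.1583]]
```

The force is a linear spring from z≈0.155 (contact) to z≈0.147 (hard stop). That is the full 8 mm button travel, ending near 5 N. I'll press again to just past the stop.

Request:
step_arm:
  slide:
    - [0,0,0.04]
    - [0,0,0.07]
    - [0,0,0.1]
    - [0,0,0.13]
    - [0,0,0.15]
  dr:
    - [0,0,0]
    - [0,0,0]
    - [0,0,0]
    - [0,0,0]
    - [0,0,0]

```text
time_s: 18.45
tool_pos: [0.488, -0.1594, 0.1457]
ee_rot: [0.993, 0.116, 0.002, 0.001]
wrist_force: [-2.2, 3.4, 37.7]
opening: 0.0175
```

Request:
step_arm:
  slide:
    - [0,0,0]
    - [0,0,0]
    - [0,0,0]
    - [0,0,0]
    - [0,0,0]
  dr:
    - [0,0,0]
    - [0,0,0]
    - [0,0,0]
    - [0,0,0]
    - [0,0,0]

```text
time_s: 18.95
tool_pos: [0.488, -0.1593, 0.146]
ee_rot: [0.993, 0.116, 0.002, 0.001]
wrist_force: [-4.6, 2.3, 28.5]
opening: 0.0173
```

```bash
python3 look.py w6|grep -v pin_tip
python3 - <<'E'
from h import *
f=[]
for _ in range(6):
    s=r.snapshot("side"); st=r.state(); f.append(np.r_[st["wrist_force"],st["tool_pos"],st["opening"]])
print(np.array(f).round(4))
cv2.imwrite("pics/s6.png",cv2.resize(s["pixels"][130:300,130:330,::-1].copy(),None,fx=3,fy=3,interpolation=2))
E
```

```text
[ 0.48799615 -0.15926234  0.14598652] [9.93224534e-01 1.16192007e-01 1.89296969e-03 9.26576076e-04] [-4.6  2.3 28.5]
cover_hole 0.95 (np.int64(398), np.int64(311)) [ 0.5104 -0.2019  0.1971]
cover_hole 0.79 (np.int64(260), np.int64(210)) [ 0.5002 -0.1549  0.1029]
cover_hole 0.24 (np.int64(101), np.int64(192)) [ 0.448  -0.0061  0.0192]
lid ((0.49525025486946106, -0.1579945683479309), (0.15356147289276123, 0.11934739351272583), 4.781644344329834) [ 0.002 -0.     1.   ] 0.0746327760030529
[[-3.87020e+00  2.07250e+00  2.84874e+01  4.88000e-01 -1.59300e-01
   1.46000e-01  1.72000e-02]
 [-4.25880e+00  1.45130e+00  2.97510e+01  4.88000e-01 -1.59200e-01
   1.46000e-01  1.72000e-02]
 [-4.24600e+00  1.13170e+00  2.89598e+01  4.88000e-01 -1.59300e-01
   1.46000e-01  1.75000e-02]
 [-4.31250e+00  2.37230e+00  2.83699e+01  4.88000e-01 -1.59300e-01
   1.46000e-01  1.72000e-02]
 [-3.93010e+00  2.34140e+00  2.86413e+01  4.88000e-01 -1.59300e-01
   1.46000e-01  1.72000e-02]
 [-3.77230e+00  1.75400e+00  2.89216e+01  4.88000e-01 -1.59200e-01
   1.46000e-01  1.70000e-02]]
```

View pics/s6.png

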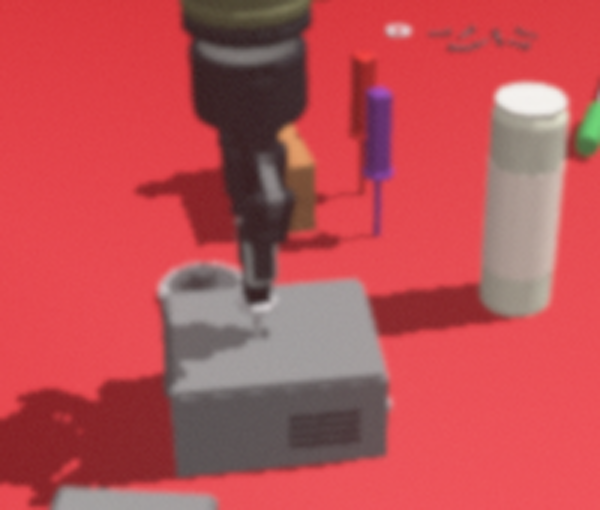

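The cover is flat and the pin stands in the hole below the gripped handle. I'll ease the push a little and hand in.

Request:
step_arm:
  slide:
    - [0,0,-0.015]
    - [0,0,-0.015]
    - [0,0,-0.015]
    - [0,0,-0.015]
    - [0,0,-0.015]
  dr:
    - [0,0,0]
    - [0,0,0]
    - [0,0,0]
    - [0,0,0]
    - [0,0,0]

```text
time_s: 19.9
tool_pos: [0.4877, -0.1593, 0.1464]
ee_rot: [0.993, 0.116, 0.001, 0.001]
wrist_force: [-1.9, 0.7, 17.0]
opening: 0.0171
```

Run:
```python
from h import *
st=r.state(); print(st["wrist_force"],st["tool_pos"],st["opening"])
if st["wrist_force"][2]>9: print("done",r.job_done()); print(r.state()["wrist_force"],r.state()["tool_pos"])
```

```text
[-1.91764798  0.7290644  16.98298496] [ 0.48771995 -0.15925338  0.14641468] 0.017145991134729976
the job is handed in; nothing more can be done
done None
the job is handed in; nothing more can be done
```

I pressed the large box's cover shut, took the black square-handled pin from the block, put it through the cover hole and held the button down with it. I handed the job in at about 20 s, still gripping and pressing; no verdict was reported.

**Last checks:**
- **Cover:** it was level, with its top at 74.6 mm and its normal vertical to within 0.002. The fingertips met a hard stop there at 22 N while closing it.
- **Button:** force against depth showed a linear spring over about 8 mm of travel, then a hard stop. The steady push at hand-in was 17 N.
- **Grip and clearance:** finger opening was 17 mm on the 18 mm handle. The fingertips stayed about 50 mm above the cover.
- **Leave-alone items:** my moves kept clear of the nut driver, spray can and gear. I did not measure their positions again at the end.

**Disagreement:** the pin tip height I computed at the stop was 35 to 36 mm, against 33 mm expected for a fully pressed button. I took the force profile as the evidence that the button was fully down.

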